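# Meter a few desiccant capsules from the stock bin into the drying mug and close it

## Robot

A 6-joint arm with a two-finger parallel gripper is mounted at the origin on a cart in front of the work surface, level with it; the furniture and walls round the work are solid. World frame = base frame: x ahead of the robot, y to its left, z up, the work surface at z = 0. Lengths are in mm, angles in rad, forces in N, time in s.
With the tool pointing down it reaches from about 350 to 975 mm from the base axis. Payload 7.1 kg.
Tool frame: the origin (TCP) lies midway between the tips of the shut fingers; the grasp point (between the pads) lies 19 mm behind it (ctrl.grip_depth is the distance from the TCP to the grasp point, in mm); z points along the fingers, y is the line along which they close (so a half turn about z gives the same grasp; the last joint's range is limited). The gripper opens to 88 mm and grips with 3 to 60 N. Pads are 20 mm wide; open, the fingers measure 115 mm over their backs; the gripper's body (75 mm by 178 mm) begins 61 mm behind the grasp point.
Start: joints at [1.254, 0.423, 1.63, -0, 1.089, -0.019], TCP at [183.354, 597.483, 222.675] pointing down, gripper open.
Joint ranges: [-3, 3], [-0.9, 2.11], [0.09, 2.58], [-1.31, 4.45], [0.11, 2.69], [-2.54, 2.54]. Speed limits (rad/s): [2.39, 2.39, 3.01, 3.14, 3.14, 3.14].

## Interface

Orientations are given as a rotation vector (axis times angle).
In Python, from workcell import get_obs, vision, ctrl gives the robot as it stands.
- The arm moves only by the tool step_arm, never from a script. Its argument "plan" is a list of rows, each a list of 7 numbers: the opening, from -1 (shut) to 1 (fully open), then the shift along the tool's x, y, z as a fraction of full scale, then the turn, a rotation vector about the tool's x, y, z as a fraction of full scale. In form: [[fingers, dx, dy, dz, wx, wy, wz], ...]. A call has 1 to 20 rows; each row shifts and turns the commanded pose from where the row before left it, along the tool's axes as they then stand; what a row does not reach is not made up. Full scale, the value 1, is 50 mm for a shift and 0.12 rad for a turn. A row lasts 1/8 s, in which the tool goes at most 62.5 mm and 10.7 degrees, less where a joint would pass 70% of its speed; a pose out of reach is approached as far as the arm can. A call with a number of a shift or a turn outside -1 to 1 is refused whole. A call with a gripper value outside its range is refused whole. The fingers move at their own pace and stop on an object; the grip force is fixed at half the most. Time passes only in rows, so rows that do not move let the fingers close. It gives the time, the measured TCP pose, the force, the opening and the grip force at its end, in the units of the state.
- get_obs(): the state, without advancing time (a new reading comes with each control period).
- vision.get_image(name): name is "scene" or "top" or "wrist"; returns a dict with "pixels" (400x640x3 uint8, red, green, blue), "depth" (400x640 float32, mm along the optical axis (not along the pixel's ray), 0 where there is no reading), "fx", "fy", "cx", "cy" (pixels), "T" (4x4, takes a point from camera to world coordinates); the wrist camera has in their place "T_tool_cam" (4x4, takes a point from camera to tool coordinates, whose origin is the TCP and whose axes are the flange's). Camera axes: x right, y down, z forward; pixel columns grow to the right and rows downward; lengths in mm; the calibration is good to about 2 mm. A picture is of the moment at which its call begins: read the wrist's pose just before it.
- ctrl.close_job(): hands the job in; it is judged then, once.
The state is a dict: "t": time; "qpos": joint angles; "qvel": joint speeds; "joint_torque": joint torques, N m; "ee_pos": TCP position; "orientation": TCP orientation; "ft_force": force on the tool from outside, world axes, zero at the start; "moment": the same for the moment, N m; "width": finger opening in mm; "grasp_force": force on a finger pad.
Only numpy, scipy, OpenCV 4.12 (cv2) and the standard library are available. Lean on these libraries where they do the work, as an engineer would, in place of code of your own. Each camera call takes 0.05 s, during which the arm holds its last target. There are 200 camera calls.

## Task

Make the drying mug ready: take the stock bin by its black grip and tilt it over the steel mug, never steeper than 45 degrees, so that at least three and at most five of the eight desiccant capsules slide out into the mug, while the rest stay in the bin and none is spilled or touched by the robot. Then set the bin down flat on the worktop and close the mug with its lid, level and centred on the rim. Leave the mug where it stands, and do not disturb the wash bottle, the powder jar or the tape roll.

Things in the scene. Friction and masses are not known exactly. Their poses are not given: they have to be found in the camera images.
- bin: Stock bin: bright-steel scoop tray 130 long x 56 wide x 42 mm high, loose, about 0.18 kg empty. Origin: centre of its underside; x to the open front, y left, z up. Floor and walls 3 mm, 50 mm wide inside; sides fall from 42 to 22 mm high at the front, which has no lip: capsules slide out there when it is lowered, and stay by friction when level. A black grip sticks out at the back.
- bin_lip (a point): Middle of the bin's open front edge, on top of the floor: 65 mm ahead of the bin's origin, 3 mm up. Axes as the bin's.
- bin_grip (a point): Point to hold on the black grip, 111 mm behind the bin's origin, 30 mm above its underside. The grip is a level bar 64 mm long (along the bin's x), 16 mm wide and 20 mm high (20 to 40 mm above the bench when the bin stands). The bin is front-heavy, but gripped with 60 N or more it keeps its angle in the fingers. Axes as the bin's.
- steel_mug: Drying mug: old aluminium mug, 118 mm high, 110 mm over the rim, loose, 0.21 kg. Origin on its underside, 15 mm from the mug's axis; z up. Its ear handle sticks out to the mug's -y, to 85 mm from the mug's axis, between 22 and 101 mm high. Upright from start to end.
- mug_mouth (a point): Centre of the mug's mouth, level with the top of its rim, 118 mm above the bench, on the mug's axis. The mouth is about 86 mm wide inside.
- mug_inside (a point): Inside the mug, on its axis, 45 mm above its underside. A capsule counts as in the mug when its origin is within 58 mm of this point; every capsule lying in the mug is. The mug's floor is 5 mm thick.
- mug_lid: Lid of the mug, lying right way up on the bench: a shallow metal disc 110 mm in diameter and 13 mm high with a black round knob 20 mm in diameter on its middle, from 13 to 31 mm high; 0.07 kg. Origin: centre of its underside. It lies flat on top of the rim, its underside then level with mug_mouth.
- wash_bottle: Bystander: white wash bottle, blue top with bent spout, 66 x 88 mm across and 184 mm high, loose. Origin on the underside; the bottle's axis is 11 mm to its +y.
- powder_jar: Bystander: white jar with red lid, 72 mm in diameter, 102 mm high, loose. Origin: centre of its underside.
- tape_roll: Bystander: roll of tape lying flat, 75 mm in diameter, 20 mm high, loose. Origin: centre of its underside.
- whiteness_meter: Fixed obstacle on the left: grey bench instrument, 0.40 m high. Its outline reaches from 0.187 m before its origin (towards the robot, -x) to 0.178 m behind it, and 0.116 m to either side; the head overhangs the base. Origin: on the bench, middle of the footprint.
- capsule_1: Desiccant capsule: flat-ended cylinder 22 mm in diameter, 13 mm high, 12 g, white with an orange top; eight stand in the bin in two files. Some slip sooner than others: with the bin's floor at 10 to 20 degrees the first slides, the last some 5 to 12 degrees later; near the slip angle they creep, then run. Origin: its middle.
- capsule_2: Another such capsule.
- capsule_3: Another such capsule.
- capsule_4: Another such capsule.
- capsule_5: Another such capsule.
- capsule_6: Another such capsule.
- capsule_7: Another such capsule.
- capsule_8: Another such capsule.
- old_meter_corner (a point): Fixed obstacle on the right: the near left upper corner (0.40 m high) of the second such instrument; it fills the space farther from the robot (greater x) and farther right (smaller y) than this point.
There are look-alikes about, which are no part of the job. There is more than one size of the mug_lid; the one meant has the size given above.

How it is judged:
By the outcome, as a careful person would: the job done as asked, in the order asked, and still so for the second after the job is handed in, with the robot touching nothing.
It also fails if it takes over 72 s, if anything falls off the work surface, if the arm or the gripper's body presses on something with over 40 N, if the wrist force passes 120 N, or if a joint passes its speed limit or range.

## Working session

There is one attempt and no reset: what is moved stays moved. The work goes in short steps, Python scripts to look and compute and a tool call to move; the robot and the scene stay as the last step left them, time stands still between calls to the robot, and variables do not carry over. Pictures are saved under pics/ and viewed, at most 12 in all, crops included, and the job is handed in when it is done.

Besides the shell and the picture viewer there is one more tool, called as name(argument=value, ...) on one line, values as JSON. step_arm: Moves the arm, as the interface text tells. Its arguments: {"type":"object","properties":{"plan":{"type":"array","items":{"type":"array","items":{"type":"number","minimum":-1,"maximum":1}}}},"required":["plan"]}

```bash
mkdir -p pics; cat > h.py <<'E'
import numpy as np,cv2
from workcell import get_obs,vision,ctrl
from scipy.spatial.transform import Rotation as R
def cloud(im):
    d=im["depth"];v,u=np.mgrid[:400,:640]
    P=np.stack([(u-im["cx"])/im["fx"]*d,(v-im["cy"])/im["fy"]*d,d,np.ones_like(d)],-1)
    return (P@np.array(im["T"]).T)[...,:3]
def wristT(im,o):
    T=np.eye(4);T[:3,:3]=R.from_rotvec(o["orientation"]).as_matrix();T[:3,3]=o["ee_pos"]
    return T@np.array(im["T_tool_cam"])
def ray(im,u,v,z):
    T=np.array(im["T"]);d=T[:3,:3]@np.array([(u-im["cx"])/im["fx"],(v-im["cy"])/im["fy"],1]);return T[:3,3]+d*(z-T[2,3])/d[2]
E
python3 - <<'E'
from h import *
o=get_obs();print({k:np.round(v,3) for k,v in o.items()})
for n in("top","scene"):
    im=vision.get_image(n);np.save(n+".npy",im,allow_pickle=True);cv2.imwrite(f"pics/{n}0.png",im["pixels"][...,::-1]);print(n,np.round(im["T"],2).tolist(),im["fx"],im["cx"],im["cy"])
E
```

```text
{'t': np.float64(0.0), 'qpos': array([ 1.254,  0.424,  1.631,  0.   ,  1.089, -0.019]), 'qvel': array([-0.001, -0.001, -0.001,  0.001, -0.001,  0.001]), 'joint_torque': array([ 0.0000e+00, -5.4462e+01, -2.7367e+01,  6.4000e-02,  2.3000e-02,
       -0.0000e+00]), 'ee_pos': array([183.216, 596.981, 221.922]), 'orientation': array([-4.660e-01, -3.107e+00,  2.000e-03]), 'ft_force': array([ 0.739, -0.125,  0.451]), 'moment': array([-0.016, -0.038, -0.017]), 'grasp_force': np.float64(0.0), 'width': np.float64(87.788)}
top [[-0.0, -1.0, 0.05, 461.65], [-1.0, 0.0, -0.03, 32.86], [0.03, -0.05, -1.0, 1347.72], [0.0, 0.0, 0.0, 1.0]] 377.1412452743084 323.1808820639412 206.74769826158484
scene [[0.59, -0.48, 0.65, -345.44], [-0.81, -0.33, 0.49, -614.07], [-0.01, -0.81, -0.58, 1017.36], [0.0, 0.0, 0.0, 1.0]] 451.246745098285 320.15929116624096 201.2212652743664
```

View pics/top0.png

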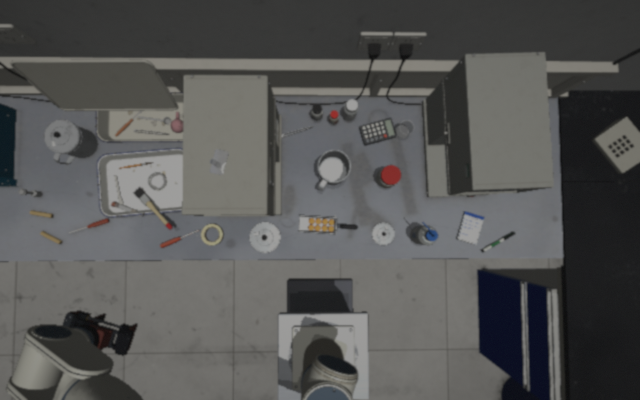

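View pics/scene0.png

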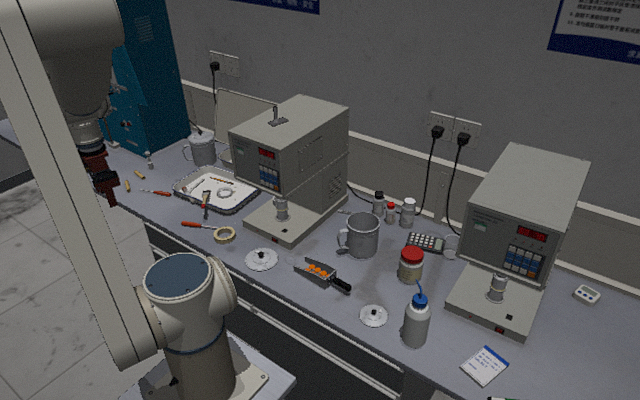

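Top view: bin at about (318,225), open front to the left (+y) and grip to the right at (348,226). The mug is at (331,167) with its handle at (322,183). There are two lid candidates, (265,237) and (383,233). The jar is at (389,176), the bottle at (427,235) and the tape at (211,235). Next I'll measure these and take an enlarged crop.

```bash
cat > meas.py <<'E'
from h import *
im=np.load("top.npy",allow_pickle=True).item();C=cloud(im);px=im["pixels"].astype(int)
hsv=cv2.cvtColor(im["pixels"],cv2.COLOR_RGB2HSV)
bz=C[215:250,340:365,2];print("bench z",np.median(bz))
def obj(name,u0,u1,v0,v1,zlo,zhi):
    m=np.zeros((400,640),np.uint8);s=(slice(v0,v1),slice(u0,u1));z=C[...,2][s];m[s]=((z>zlo)&(z<zhi))
    n,l,st,ce=cv2.connectedComponentsWithStats(m)
    if n<2: print(name,"none");return
    k=1+np.argmax(st[1:,4]);p=C[l==k];c,(w,h),a=cv2.minAreaRect(p[:,:2].astype(np.float32));
    print(name,"c",np.round(c,1),"size",round(w,1),round(h,1),"ang",round(a,1),"z",np.round(np.percentile(p[:,2],[5,50,95]),1),len(p))
obj("lidL",240,290,215,258,6,25);obj("lidLknob",240,290,215,258,22,45)
obj("lidR",368,400,218,248,6,25);obj("lidRknob",368,400,218,248,22,45)
obj("mugrim",300,360,135,195,105,130)
obj("mughandle",300,360,135,210,80,130)
obj("bin",290,365,205,245,8,60);obj("grip",336,365,215,240,25,60)
obj("jar",370,405,155,195,85,115);obj("bottle",400,445,215,250,20,200);obj("tape",195,228,220,250,10,30)
obj("meterL",180,290,60,220,300,450);obj("meterR",430,550,50,200,300,450)
cv2.imwrite("pics/crop0.png",cv2.resize(im["pixels"][130:260,235:445,::-1],None,fx=3.8,fy=3.8,interpolation=cv2.INTER_CUBIC))
E
python3 meas.py
```

```text
bench z -0.2769414647520989
lidL c [413.9 200.1] size 102.0 88.0 ang 89.8 z [ 6.3  9.3 14.5] 369
lidLknob c [419.7 202.7] size 14.8 14.0 ang 88.5 z [24.2 27.8 31.1] 22
lidR c [ 429.5 -219.7] size 62.3 58.1 ang 49.6 z [ 6.3  8.6 19.9] 129
lidRknob c [ 433.3 -217.4] size 7.4 3.6 ang 89.7 z [22.4 23.5 25.4] 4
mugrim c [656.  -38.2] size 108.2 106.5 ang 28.0 z [108.7 116.2 120.6] 143
mughandle c [646.4 -37.4] size 130.5 105.8 ang 0.2 z [ 85.1 110.6 119.5] 260
bin c [461.7 -18.7] size 204.6 59.3 ang 86.1 z [10.8 20.6 43. ] 483
grip c [460.2 -83.8] size 73.8 55.3 ang 89.6 z [33.2 39.5 45.5] 118
jar c [ 629.  -228.3] size 64.9 65.8 ang 67.2 z [ 96.2 100.9 105.6] 324
bottle c [ 431.2 -342.8] size 60.7 73.3 ang 88.3 z [ 39.7 120.8 170.1] 441
tape c [430.8 386.1] size 75.5 69.8 ang 89.5 z [12.  17.8 22.9] 228
meterL c [667.8 252.7] size 357.1 218.6 ang 0.2 z [391.3 396.  399.2] 12362
meterR c [ 757.2 -510.1] size 406.1 290.0 ang 1.8 z [331.1 395.8 398.7] 12775
```

View pics/crop0.png

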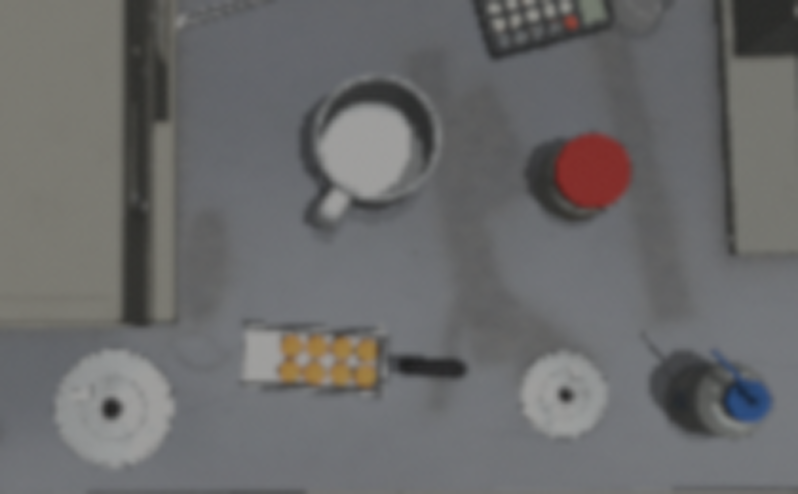

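The 110 mm lid is the left one at (265,237); the right one at (383,233) measures about 75 mm, so it is the wrong size. The crop confirms the bin, with capsules in two files and the open front pointing +y. Next I'll refine the grip, lid and mug positions.

```bash
cat > m2.py <<'E'
from h import *
im=np.load("top.npy",allow_pickle=True).item();C=cloud(im);px=im["pixels"].astype(int);hsv=cv2.cvtColor(im["pixels"],cv2.COLOR_RGB2HSV)
def comp(m,box):
    u0,u1,v0,v1=box;k=np.zeros((400,640),np.uint8);k[v0:v1,u0:u1]=m[v0:v1,u0:u1];n,l,st,ce=cv2.connectedComponentsWithStats(k);j=1+np.argmax(st[1:,4]);v,u=np.where(l==j);return u,v
u,v=comp((px.sum(2)<110),(337,362,218,235));P=np.array([ray(im,a,b,40)[:2] for a,b in zip(u,v)])
print("grip",len(u),cv2.minAreaRect(P.astype(np.float32)),P.mean(0))
v,u=np.where((hsv[...,0]>8)&(hsv[...,0]<25)&(hsv[...,1]>110));s=(u>295)&(u<345)&(v>210)&(v<240);P=np.array([ray(im,a,b,16)[:2] for a,b in zip(u[s],v[s])])
print("caps",s.sum(),cv2.minAreaRect(P.astype(np.float32)),P.mean(0))
g=px.sum(2)
for nm,b,z in(("lid",(245,287,218,257),8),):
    m=((px.min(2)>118)|(g<100))
    u,v=comp(m,b);P=np.array([ray(im,a,c,z)[:2] for a,c in zip(u,v)]);print(nm,len(u),cv2.minEnclosingCircle(P.astype(np.float32)),P.mean(0))
u,v=comp(g<130,(258,272,230,245));P=np.array([ray(im,a,c,31)[:2] for a,c in zip(u,v)]);print("knob",P.mean(0),len(u),np.ptp(P,0))
Z=C[...,2];m=((Z>106)&(Z<128));v,u=np.where(m);s=(u>300)&(u<360)&(v>135)&(v<195);P=C[v[s],u[s]]
from scipy.optimize import least_squares
r=least_squares(lambda p:np.hypot(P[:,0]-p[0],P[:,1]-p[1])-p[2],[656,-38,50],loss="soft_l1",f_scale=3);print("mug",r.x)
im=np.load("scene.npy",allow_pickle=True).item();C=cloud(im);Z=C[...,2]
m=((Z>110)&(Z<124));v,u=np.where(m);s=(u>335)&(u<385)&(v>205)&(v<245);P=C[v[s],u[s]];r=least_squares(lambda p:np.hypot(P[:,0]-p[0],P[:,1]-p[1])-p[2],[656,-38,50],loss="soft_l1",f_scale=3);print("mug scene",r.x,len(P))
v,u=np.where((im["pixels"].astype(int).sum(2)<110));s=(u>331)&(u<352)&(v>275)&(v<295);print("grip scene",np.median(C[v[s],u[s]],0),s.sum())
E
python3 m2.py
```

```text
grip 5 ((458.5330810546875, -68.17176055908203), (6.9586262702941895, 3.4649391174316406), 89.75902557373047) [458.88252107 -67.47871505]
caps 152 ((462.1493225097656, 3.388996124267578), (85.19976043701172, 40.93415832519531), 85.65995788574219) [461.29434376   3.04277567]
lid 742 ((417.72894287109375, 203.2391357421875), 55.511390686035156) [418.05468984 202.70316497]
knob [418.67610431 203.54822541] 3 [3.47632521 3.46593399]
mug [655.84837006 -37.80990121  52.38856621]
mug scene [655.21111396 -38.21274604  52.01275669] 156
grip scene [451.87055608 -92.4853404   35.03993602] 136
```

step_arm(plan=[[1, -0.48, -0.63, 0, 0, 0, 0], [1, -0.48, -0.63, 0, 0, 0, 0], [1, -0.48, -0.63, 0, 0, 0, 0], [1, -0.48, -0.63, 0, 0, 0, 0], [1, -0.48, -0.63, 0, 0, 0, 0], [1, -0.48, -0.63, 0, 0, 0, 0], [1, -0.48, -0.63, 0, 0, 0, 0], [1, -0.48, -0.63, 0, 0, 0, 0], [1, -0.48, -0.63, 0, 0, 0, 0], [1, -0.48, -0.63, 0, 0, 0, 0], [1, -0.48, -0.63, 0, 0, 0, 0], [1, -0.48, -0.63, 0, 0, 0, 0], [1, -0.5, -0.57, 0, 0, 0, 0], [1, -0.5, -0.57, 0, 0, 0, 0], [1, -0.5, -0.57, 0, 0, 0, 0], [1, -0.5, -0.57, 0, 0, 0, 0], [1, -0.5, -0.57, 0, 0, 0, 0], [1, -0.5, -0.57, 0, 0, 0, 0], [1, -0.5, -0.57, 0, 0, 0, 0]])

```text
t: 2.48
ee_pos: [456.7, -91.7, 222.5]
orientation: [-0.466, -3.106, -0.0]
ft_force: [-0.1, 0.5, 0.0]
width: 87.6
grasp_force: 0.0
```

step_arm(plan=[[1, 0, 0, 0, 0, 0, 1], [1, 0, 0, 0, 0, 0, 1], [1, 0, 0, 0, 0, 0, 1], [1, 0, 0, 0, 0, 0, 1], [1, 0, 0, 0, 0, 0, 1], [1, 0, 0, 0, 0, 0, 1], [1, 0, 0, 0, 0, 0, 1], [1, 0, 0, 0, 0, 0, 1], [1, 0, 0, 0, 0, 0, 1], [1, 0, 0, 0, 0, 0, 1], [1, 0, 0, 0, 0, 0, 1], [1, 0, 0, 0, 0, 0, 0.2], [1, 0, 0, 0, 0, 0, 0]])

```text
t: 4.1
ee_pos: [456.4, -90.4, 222.6]
orientation: [-2.297, -2.143, 0.0]
ft_force: [0.5, -0.2, 0.4]
width: 88.2
grasp_force: 0.0
```

```bash
cat > w.py <<'E'
from h import *
import sys
o=get_obs();im=vision.get_image("wrist");im["T"]=wristT(im,o);np.save("w.npy",im,allow_pickle=True)
print(o["t"],np.round(o["ee_pos"],1),"axes x,y,z:",np.round(R.from_rotvec(o["orientation"]).as_matrix().T,3).tolist(),"q",np.round(o["qpos"],2),o["ft_force"].round(1),round(float(o["grasp_force"]),1),round(float(o["width"]),1))
cv2.imwrite(f"pics/{sys.argv[1]}.png",im["pixels"][...,::-1])
E
python3 w.py w1
```

```text
4.1 [456.4 -90.4 222.6] axes x,y,z: [[0.069, 0.998, 0.0], [0.998, -0.069, -0.0], [-0.0, 0.0, -1.0]] q [-0.22  0.19  1.97 -0.    0.98 -0.15] [ 0.5 -0.2  0.4] 0.0 88.2
```

View pics/w1.png

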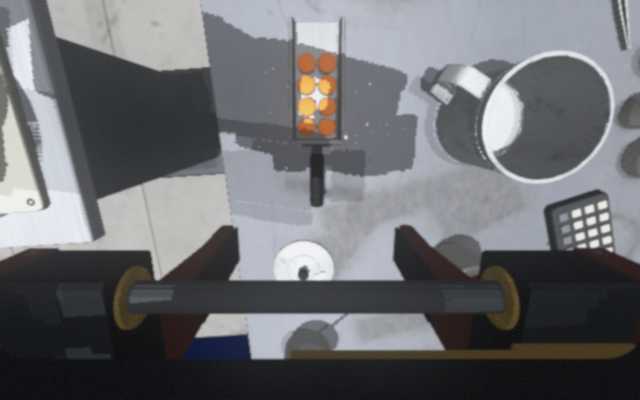

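The wrist view shows the grip bar at about (317,152)–(317,206), the bin front near (318,20) and the mug mouth near (548,117).

```bash
python3 - <<'E'
from h import *
im=np.load("w.npy",allow_pickle=True).item();C=cloud(im)
px=im["pixels"].astype(int);m=np.zeros((400,640),np.uint8);m[140:212,305:330]=(px.sum(2)<150)[140:212,305:330]
v,u=np.where(m&(abs(C[...,2]-40)<6).astype(np.uint8));P=C[v,u];print(len(u),cv2.minAreaRect(P[:,:2].astype(np.float32)),np.median(P,0))
for a,b,z in((318,20,3),(317,206,40),(316,153,40),(294,130,42),(341,130,42),(294,20,22),(343,20,22)): print(a,b,ray(im,a,b,z).round(1),C[b,a].round(1))
P=C[40:195,430:620].reshape(-1,3);P=P[(P[:,2]>110)&(P[:,2]<126)]
from scipy.optimize import least_squares
print("mug",least_squares(lambda p:np.hypot(P[:,0]-p[0],P[:,1]-p[1])-p[2],[656,-38,50],loss="soft_l1",f_scale=2).x)
E
```

```text
265 ((458.25189208984375, -76.66937255859375), (35.49379348754883, 12.525885581970215), 86.31221008300781) [458.78952785 -71.89881734  38.66455888]
318 20 [471.1  85.    3. ] [471.2  86.2  -1.2]
317 206 [ 455.8 -119.8   40. ] [ 455.8 -120.3   38.1]
316 153 [458.9 -58.5  40. ] [458.9 -58.9  36.2]
294 130 [436.7 -31.8  42. ] [435.6 -32.1  26.3]
341 130 [487.8 -35.4  42. ] [487.7 -35.3  43.2]
294 20 [445.2  81.2  22. ] [ 4.442e+02  8.780e+01 -4.000e-01]
343 20 [497.1  77.6  22. ] [497.1  77.5  22.5]
mug [655.40361524 -36.86849816  52.28192432]
```

step_arm(plan=[[1, 0.37, 0.03, 0.5, 0, 0, 0], [1, 0, 0, 0.9, 0, 0, 0], [1, 0, 0, 0.9, 0, 0, 0], [1, 0, 0, 0.9, 0, 0, 0], [1, 0, 0, 0.6, 0, 0, 0], [1, 0, 0, 0.3, 0, 0, 0], [1, 0, 0, 0.13, 0, 0, 0], [-1, 0, 0, 0, 0, 0, 0], [-1, 0, 0, 0, 0, 0, 0], [-1, 0, 0, 0, 0, 0, 0], [-1, 0, 0, 0, 0, 0, 0], [-1, 0, 0, 0, 0, 0, 0], [-1, 0, 0, 0, 0, 0, 0], [-1, 0, 0, 0, 0, 0, 0], [-1, 0, 0, 0, 0, 0, 0]])

```text
t: 6.02
ee_pos: [459.3, -72.1, 11.1]
orientation: [-2.299, -2.141, 0.0]
ft_force: [1.1, 0.4, 0.9]
width: 15.8
grasp_force: 30.0
```

Gripped at 30 N. The next step is a small lift to see whether the bin pitches in the fingers.

step_arm(plan=[[-1, 0, 0, -0.05, 0, 0, 0], [-1, 0, 0, -0.1, 0, 0, 0], [-1, 0, 0, -0.05, 0, 0, 0], [-1, 0, 0, 0, 0, 0, 0], [-1, 0, 0, 0, 0, 0, 0]])

```text
t: 6.65
ee_pos: [459.3, -72.1, 21.2]
orientation: [2.299, 2.141, -0.0]
ft_force: [-0.3, 0.1, -2.8]
width: 16.1
grasp_force: 30.0
```

```bash
cat > pitch.py <<'E'
from h import *
import sys
o=get_obs();im=vision.get_image("wrist");im["T"]=wristT(im,o);C=cloud(im);np.save("w.npy",im,allow_pickle=True)
# tool-frame points of the bin (TCP origin; x=bin forward, z=down)
M=R.from_rotvec(o["orientation"]).as_matrix();Q=(C-o["ee_pos"])@M
hsv=cv2.cvtColor(im["pixels"],cv2.COLOR_RGB2HSV)
s=(abs(Q[...,1])<34)&(Q[...,0]>20)&(Q[...,0]<170)&(im["depth"]>0)&(Q[...,2]<40)
org=s&(hsv[...,0]<27)&(hsv[...,1]>110)
print("t",o["t"],"ee",o["ee_pos"].round(1),"toolpitch",round(float(np.degrees(np.arcsin(-M[2,0]))),2),"F",o["ft_force"].round(1),"M",np.round(o["moment"],2),"g",o["grasp_force"],"w",o["width"])
# side walls outer edges: top rim line
for sg in(-1,1):
    a=s&(abs(Q[...,1]-sg*26.5)<4)
    x=Q[...,0][a];z=Q[...,2][a];out=[]
    for x0 in range(35,160,15):
        k=(x>=x0)&(x<x0+15)
        if k.sum()>3: out.append((x0+7,round(float(np.percentile(z[k],8)),1)))
    print("rim",sg,out)
n,l,st,ce=cv2.connectedComponentsWithStats(org.astype(np.uint8))
k=np.where(org);print("orange px",len(k[0]))
fl=s&(hsv[...,1]<60)&(abs(Q[...,1])<20);
for x0 in range(30,165,15):
    b=org&(Q[...,0]>=x0)&(Q[...,0]<x0+15);f=fl&(Q[...,0]>=x0)&(Q[...,0]<x0+15)
    print(x0+7,"cap",b.sum(),np.round(np.median(Q[...,2][b]),1) if b.sum()>4 else None,"floor",f.sum(),np.round(np.median(Q[...,2][f]),1) if f.sum()>4 else None)
if len(sys.argv)>1: cv2.imwrite(f"pics/{sys.argv[1]}.png",im["pixels"][...,::-1])
E
python3 pitch.py w2
```

```text
t 6.65 ee [459.3 -72.1  21.2] toolpitch 0.0 F [-0.3  0.1 -2.8] M [-0.31  0.04  0.01] g 29.9724081158638 w 16.144549306889846
rim -1 [(42, -31.7), (57, -31.5), (72, -29.5), (87, -26.3), (102, -23.1), (117, -20.4)]
rim 1 [(42, -31.7), (57, -31.6), (72, -29.5), (87, -26.4), (102, -23.3), (117, -20.3)]
orange px 11887
37 cap 1718 -3.8 floor 4570 -97.7
52 cap 1320 -3.6 floor 782 9.1
67 cap 2118 -3.6 floor 309 9.3
82 cap 1745 -3.5 floor 907 9.3
97 cap 1651 -3.5 floor 940 9.0
112 cap 2782 -3.4 floor 284 9.0
127 cap 5 -2.1 floor 144 9.6
142 cap 0 None floor 0 None
157 cap 0 None floor 0 None
```

View pics/w2.png

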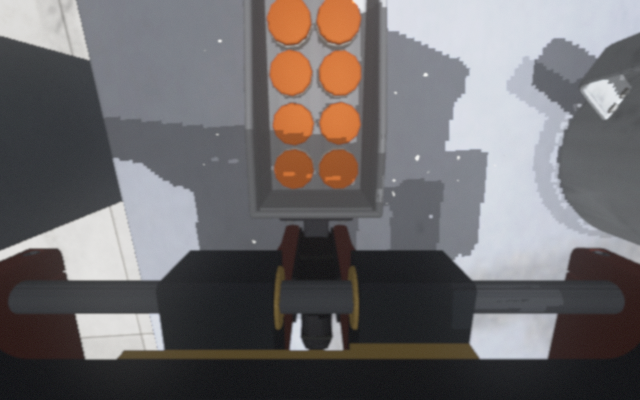

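The lift shows the bin fully carried (2.8 N) and level, with the eight capsules still in two files, so 30 N holds. I'll lift it and carry it at its present heading to behind the mug mouth.

step_arm(plan=[[-1, 0, 0, -0.12, 0, 0, 0], [-1, 0, 0, -0.28, 0, 0, 0], [-1, 0, 0, -0.45, 0, 0, 0], [-1, 0, 0, -0.5, 0, 0, 0], [-1, 0, 0, -0.5, 0, 0, 0], [-1, 0, 0, -0.45, 0, 0, 0], [-1, 0, 0, -0.28, 0, 0, 0], [-1, 0, 0, -0.12, 0, 0, 0]])

```text
t: 7.7
ee_pos: [459.6, -72.2, 157.2]
orientation: [2.298, 2.14, 0.001]
ft_force: [-0.2, 0.6, -3.1]
width: 15.7
grasp_force: 30.0
```

step_arm(plan=[[-1, -0.07, 0.1, 0, 0, 0, 0], [-1, -0.14, 0.2, 0, 0, 0, 0], [-1, -0.21, 0.3, 0, 0, 0, 0], [-1, -0.27, 0.39, 0, 0, 0, 0], [-1, -0.32, 0.46, 0, 0, 0, 0], [-1, -0.34, 0.49, 0, 0, 0, 0], [-1, -0.34, 0.49, 0, 0, 0, 0], [-1, -0.32, 0.46, 0, 0, 0, 0], [-1, -0.27, 0.39, 0, 0, 0, 0], [-1, -0.21, 0.3, 0, 0, 0, 0], [-1, -0.14, 0.2, 0, 0, 0, 0], [-1, -0.07, 0.1, 0, 0, 0, 0], [-1, 0, 0, 0, 0, 0, 0]])

```text
t: 9.32
ee_pos: [643.2, -220.6, 155.8]
orientation: [-2.299, -2.141, 0.0]
ft_force: [-0.2, -0.2, -2.0]
width: 15.9
grasp_force: 30.0
```

```bash
python3 pitch.py; python3 - <<'E'
from h import *
im=vision.get_image("top");cv2.imwrite("pics/t1.png",cv2.resize(im["pixels"][130:270,260:440,::-1],None,fx=4,fy=4))
print(np.round(get_obs()["qpos"],2))
E
```

```text
t 9.325 ee [ 643.2 -220.6  155.8] toolpitch -0.01 F [-0.2 -0.2 -2. ] M [-0.3   0.1   0.02] g 29.978363513946533 w 15.88433077608106
rim -1 [(42, -31.5), (57, -31.4), (72, -29.4), (87, -26.2), (102, -23.0), (117, -20.2)]
rim 1 [(42, -31.7), (57, -31.6), (72, -29.6), (87, -26.4), (102, -23.2), (117, -20.2)]
orange px 11856
37 cap 1679 -3.7 floor 4540 -97.5
52 cap 1330 -3.6 floor 783 9.2
67 cap 2150 -3.5 floor 292 9.3
82 cap 1711 -3.5 floor 934 9.3
97 cap 1655 -3.4 floor 919 9.1
112 cap 2798 -3.4 floor 276 9.0
127 cap 2 None floor 137 9.7
142 cap 0 None floor 0 None
157 cap 0 None floor 0 None
[-0.35  0.58  1.54  0.    1.02 -0.28]
```

View pics/t1.png

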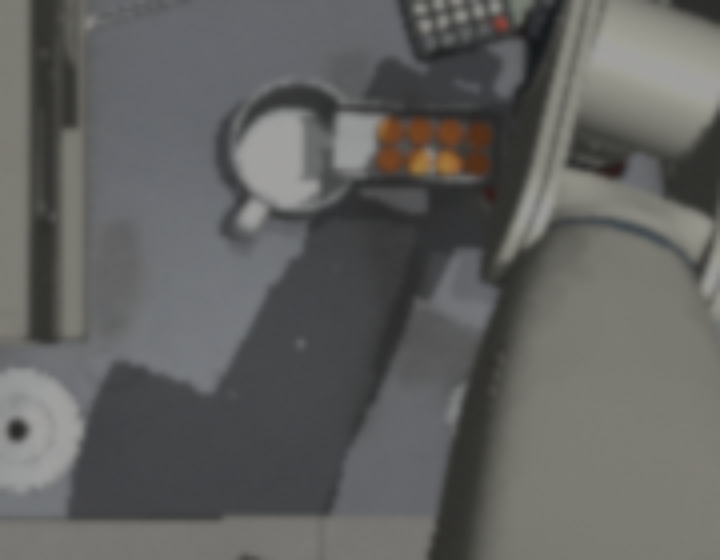

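The top view shows the bin lip at (335,145) in the crop, over the mug mouth, with all eight capsules in place and a clear view. I'll lower the bin and start tilting about the lip.

```bash
cat > mon.py <<'E'
from h import *
o=get_obs();im=vision.get_image("top");T=np.array(im["T"]);M=R.from_rotvec(o["orientation"]).as_matrix();ee=o["ee_pos"]
hsv=cv2.cvtColor(im["pixels"],cv2.COLOR_RGB2HSV)
m=((hsv[...,0]<27)&(hsv[...,1]>90)&(hsv[...,2]>40)).astype(np.uint8);m[:,:300]=0;m[:135]=0;m[200:]=0;m[:,395:]=0
# rays -> plane of capsule tops in bin (tool z=-4), bin coords
v,u=np.where(m>0);d=np.c_[(u-im["cx"])/im["fx"],(v-im["cy"])/im["fy"],np.ones(len(u))]@T[:3,:3].T
n=M[:,2];p0=ee+M@[0,0,-4.];t=((p0-T[:3,3])@n)/(d@n);Q=((T[:3,3]+d*t[:,None])-ee)@M
hl,e=np.histogram(Q[Q[:,1]<0,0],bins=np.arange(20,290,9));hr,_=np.histogram(Q[Q[:,1]>=0,0],bins=e)
print("t",round(o["t"],2),"ee",ee.round(1),"pitch",round(float(np.degrees(np.arcsin(-M[2,0]))),2),"g",round(float(o["grasp_force"]),1))
print("top: x",e[:-1].astype(int).tolist(),"\n y-  ",hl.tolist(),"\n y+  ",hr.tolist())
w=vision.get_image("wrist");w["T"]=wristT(w,o);C=cloud(w);q=(C-ee)@M;h=cv2.cvtColor(w["pixels"],cv2.COLOR_RGB2HSV)
org=((h[...,0]<27)&(h[...,1]>110)&(abs(q[...,1])<27)&(abs(q[...,2]+4)<5)).astype(np.uint8)
org=cv2.erode(org,np.ones((5,5)));k,l,st,ce=cv2.connectedComponentsWithStats(org)
print("wrist caps (x,y,z)",[tuple(np.median(q[l==i],0).round(0).astype(int).tolist()) for i in range(1,k) if st[i,4]>80])
s=(w["depth"]>0)&(abs(abs(q[...,1])-26.5)<4)&(q[...,0]>50)&(q[...,0]<65)&(q[...,2]<-15);s2=(w["depth"]>0)&(abs(abs(q[...,1])-26.5)<4)&(q[...,0]>110)&(q[...,0]<125)&(q[...,2]<-12)
print("rim z",np.percentile(q[...,2][s],8).round(1),np.percentile(q[...,2][s2],8).round(1))
im=vision.get_image("top");cv2.imwrite("pics/m.png",cv2.resize(im["pixels"][130:210,280:420,::-1],None,fx=5,fy=5))
E
python3 mon.py
```

```text
t 9.43 ee [ 642.8 -220.2  156. ] pitch -0.01 g 30.0
top: x [20, 29, 38, 47, 56, 65, 74, 83, 92, 101, 110, 119, 128, 137, 146, 155, 164, 173, 182, 191, 200, 209, 218, 227, 236, 245, 254, 263, 272] 
 y-   [1, 10, 18, 13, 19, 19, 6, 19, 15, 16, 22, 3, 0, 0, 0, 0, 0, 0, 0, 0, 0, 0, 0, 0, 0, 0, 0, 0, 0] 
 y+   [4, 14, 20, 10, 15, 17, 10, 20, 13, 14, 14, 4, 0, 0, 0, 0, 0, 0, 0, 0, 0, 0, 0, 0, 0, 0, 0, 0, 0]
wrist caps (x,y,z) [(112, -13, -3), (112, 10, -3), (89, -13, -3), (89, 11, -4), (65, -12, -4), (65, 12, -4), (43, -12, -4), (43, 12, -4)]
rim z -31.7 -20.9
```

step_arm(plan=[[-1, 0, 0, 0.1, 0, 0, 0], [-1, 0, 0, 0.12, 0, 0, 0], [-1, 0, 0, 0.08, 0, 0, 0], [-1, 0.006, 0, -0.096, 0, -0.25, 0], [-1, 0.006, 0, -0.096, 0, -0.25, 0], [-1, 0.006, 0, -0.096, 0, -0.25, 0], [-1, 0.006, 0, -0.096, 0, -0.25, 0], [-1, 0.004, 0, -0.064, 0, -0.17, 0], [-1, 0, 0, 0, 0, 0, 0]])

```text
t: 10.7
ee_pos: [643.7, -217.4, 163.8]
orientation: [2.225, 2.074, -0.156]
ft_force: [0.2, -0.3, -3.4]
width: 15.7
grasp_force: 30.0
```

```bash
python3 mon.py
```

```text
t 10.7 ee [ 643.7 -217.4  163.8] pitch 8.07 g 30.0
top: x [20, 29, 38, 47, 56, 65, 74, 83, 92, 101, 110, 119, 128, 137, 146, 155, 164, 173, 182, 191, 200, 209, 218, 227, 236, 245, 254, 263, 272] 
 y-   [9, 7, 3, 0, 0, 6, 10, 19, 17, 17, 20, 4, 0, 0, 0, 0, 0, 0, 0, 0, 0, 0, 0, 0, 0, 0, 0, 0, 0] 
 y+   [0, 5, 0, 0, 0, 11, 10, 20, 12, 14, 16, 6, 0, 0, 0, 0, 0, 0, 0, 0, 0, 0, 0, 0, 0, 0, 0, 0, 0]
wrist caps (x,y,z) [(111, -13, -3), (112, 10, -3), (89, -12, -3), (89, 11, -3), (67, 12, -4), (66, -12, -4), (43, -11, -4), (43, 12, -4)]
rim z -31.6 -20.9
```

step_arm(plan=[[-1, 0.004, 0, -0.064, 0, -0.17, 0], [-1, 0.004, 0, -0.064, 0, -0.17, 0], [-1, 0, 0, 0, 0, 0, 0], [-1, 0, 0, 0, 0, 0, 0]])

```text
t: 11.35
ee_pos: [643.6, -216.4, 169.8]
orientation: [2.203, 2.053, -0.2]
ft_force: [-0.2, -0.2, -3.6]
width: 16.0
grasp_force: 30.0
```

```bash
python3 mon.py
```

```text
t 11.35 ee [ 643.6 -216.4  169.8] pitch 10.38 g 30.0
top: x [20, 29, 38, 47, 56, 65, 74, 83, 92, 101, 110, 119, 128, 137, 146, 155, 164, 173, 182, 191, 200, 209, 218, 227, 236, 245, 254, 263, 272] 
 y-   [1, 9, 19, 11, 0, 0, 0, 5, 17, 2, 19, 18, 0, 0, 0, 0, 0, 0, 0, 0, 0, 0, 0, 0, 0, 0, 0, 0, 0] 
 y+   [0, 6, 12, 4, 0, 0, 0, 9, 20, 12, 15, 14, 0, 0, 0, 0, 0, 0, 0, 0, 0, 0, 0, 0, 0, 0, 0, 0, 0]
wrist caps (x,y,z) [(117, -13, -3), (116, 10, -3), (97, 12, -3), (90, -12, -3), (75, 12, -3), (67, -11, -4), (45, -11, -4), (44, 11, -4)]
rim z -31.6 -20.9
```

step_arm(plan=[[-1, 0.004, 0, -0.064, 0, -0.17, 0], [-1, 0.004, 0, -0.064, 0, -0.17, 0], [-1, 0, 0, 0, 0, 0, 0], [-1, 0, 0, 0, 0, 0, 0]])

```text
t: 12.0
ee_pos: [643.7, -214.7, 176.0]
orientation: [2.181, 2.032, -0.243]
ft_force: [-0.2, 0.7, -1.1]
width: 16.3
grasp_force: 30.0
```

```bash
python3 mon.py
```

```text
t 12.0 ee [ 643.7 -214.7  176. ] pitch 12.72 g 30.0
top: x [20, 29, 38, 47, 56, 65, 74, 83, 92, 101, 110, 119, 128, 137, 146, 155, 164, 173, 182, 191, 200, 209, 218, 227, 236, 245, 254, 263, 272] 
 y-   [0, 0, 0, 12, 18, 2, 0, 0, 0, 0, 3, 0, 1, 1, 0, 1, 0, 4, 0, 0, 0, 0, 0, 0, 0, 0, 0, 0, 0] 
 y+   [0, 0, 0, 8, 10, 0, 0, 0, 0, 6, 17, 10, 18, 16, 15, 15, 2, 0, 0, 0, 0, 0, 0, 0, 0, 0, 0, 0, 0]
wrist caps (x,y,z) [(118, 12, -3), (106, -12, -3), (85, -11, -3), (63, -12, -4), (62, 12, -3)]
rim z -31.7 -20.8
```

step_arm(plan=[[-1, 0, 0, 0, 0, 0, 0]])

```text
t: 12.28
ee_pos: [643.6, -215.1, 175.9]
orientation: [2.181, 2.031, -0.243]
ft_force: [-0.2, 0.6, -2.6]
width: 15.9
grasp_force: 30.0
```

```bash
python3 mon.py
```

```text
t 12.28 ee [ 643.6 -215.1  175.9] pitch 12.72 g 30.0
top: x [20, 29, 38, 47, 56, 65, 74, 83, 92, 101, 110, 119, 128, 137, 146, 155, 164, 173, 182, 191, 200, 209, 218, 227, 236, 245, 254, 263, 272] 
 y-   [0, 0, 0, 0, 0, 0, 0, 0, 0, 2, 18, 15, 18, 4, 0, 0, 0, 0, 0, 0, 1, 4, 0, 0, 0, 0, 0, 0, 0] 
 y+   [0, 0, 0, 0, 0, 0, 0, 0, 0, 0, 0, 0, 0, 0, 0, 0, 10, 12, 0, 0, 0, 0, 0, 0, 0, 0, 0, 0, 0]
wrist caps (x,y,z) [(114, -11, -3), (95, -11, -3), (91, 12, -3)]
rim z -31.6 -20.8
```

View pics/m.png

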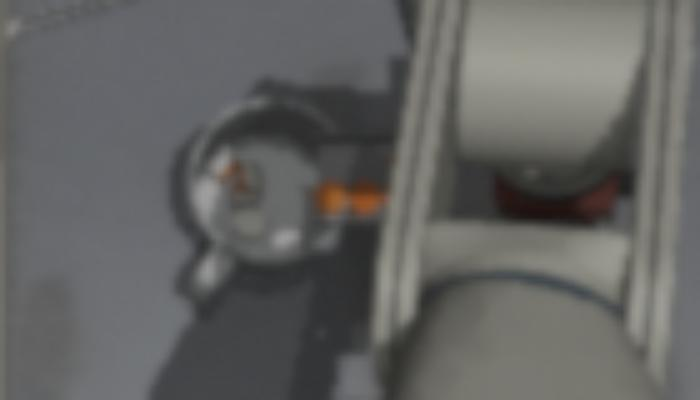

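Four capsules are gone from the bin (three from the y+ file and one from y−). I'll level it back at once.

step_arm(plan=[[-1, 0.004, 0, 0.384, 0, 1, 0], [-1, 0.004, 0, 0.384, 0, 1, 0], [-1, 0, 0, 0.1, 0, 0.4, 0], [-1, 0, 0, 0, 0, 0, 0], [-1, 0, 0, 0, 0, 0, 0]])

```text
t: 13.05
ee_pos: [643.4, -220.6, 133.3]
orientation: [-2.266, -2.111, -0.074]
ft_force: [-0.1, 0.2, -2.7]
width: 15.9
grasp_force: 30.0
```

```bash
python3 mon.py
```

```text
t 13.05 ee [ 643.4 -220.6  133.3] pitch -3.72 g 30.0
top: x [20, 29, 38, 47, 56, 65, 74, 83, 92, 101, 110, 119, 128, 137, 146, 155, 164, 173, 182, 191, 200, 209, 218, 227, 236, 245, 254, 263, 272] 
 y-   [13, 0, 0, 0, 0, 0, 0, 0, 0, 0, 0, 13, 16, 8, 17, 11, 0, 0, 0, 0, 0, 0, 0, 0, 0, 0, 0, 0, 0] 
 y+   [6, 3, 0, 0, 0, 0, 0, 0, 0, 0, 2, 15, 16, 0, 0, 0, 0, 0, 0, 0, 0, 0, 0, 0, 0, 0, 0, 0, 0]
wrist caps (x,y,z) [(119, 12, -3)]
rim z -31.8 -20.8
```

View pics/m.png

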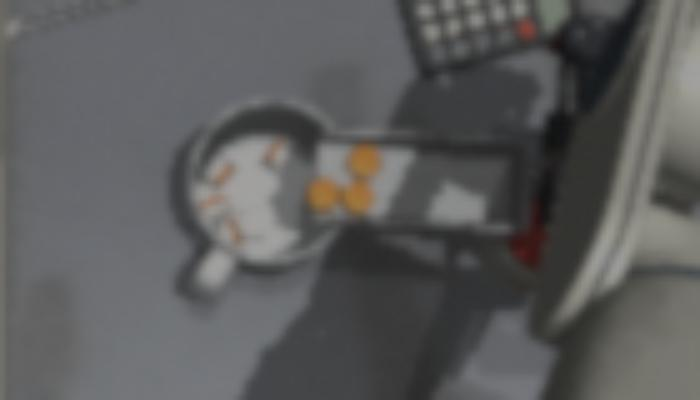

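The picture shows three capsules in the bin, the front one near the lip at (322,195), and the rest in the mug (four orange tops visible, the fifth side-on or hidden). I'll lift, then tip the nose up so the three slide back.

step_arm(plan=[[-1, 0, 0, -0.1, 0, 0, 0], [-1, 0, 0, -0.25, 0, 0.3, 0], [-1, 0, 0, -0.4, 0, 0.5, 0], [-1, 0, 0, -0.4, 0, 0.6, 0], [-1, 0, 0, -0.4, 0, 0.6, 0], [-1, 0, 0, -0.25, 0, 0.6, 0], [-1, 0, 0, -0.1, 0, 0.4, 0], [-1, 0, 0, 0, 0, 0.25, 0], [-1, 0, 0, 0, 0, 0, 0], [-1, 0, 0, 0, 0, 0, 0], [-1, 0, 0, 0, 0, 0, 0]])

```text
t: 14.58
ee_pos: [642.1, -236.7, 226.1]
orientation: [-2.043, -1.904, -0.474]
ft_force: [0.3, 0.0, -2.3]
width: 15.7
grasp_force: 30.0
```

```bash
python3 mon.py
```

```text
t 14.57 ee [ 642.1 -236.7  226.1] pitch -26.11 g 30.0
top: x [20, 29, 38, 47, 56, 65, 74, 83, 92, 101, 110, 119, 128, 137, 146, 155, 164, 173, 182, 191, 200, 209, 218, 227, 236, 245, 254, 263, 272] 
 y-   [0, 40, 43, 43, 45, 30, 14, 0, 0, 0, 0, 0, 0, 0, 0, 0, 0, 0, 0, 0, 0, 0, 0, 0, 0, 0, 0, 0, 0] 
 y+   [0, 8, 23, 4, 0, 5, 4, 0, 0, 0, 0, 0, 0, 0, 0, 0, 0, 0, 0, 0, 0, 0, 0, 0, 0, 0, 0, 0, 0]
wrist caps (x,y,z) [(61, -11, -4), (40, -12, -4), (39, 12, -4)]
rim z -32.1 -21.3
```

View pics/m.png

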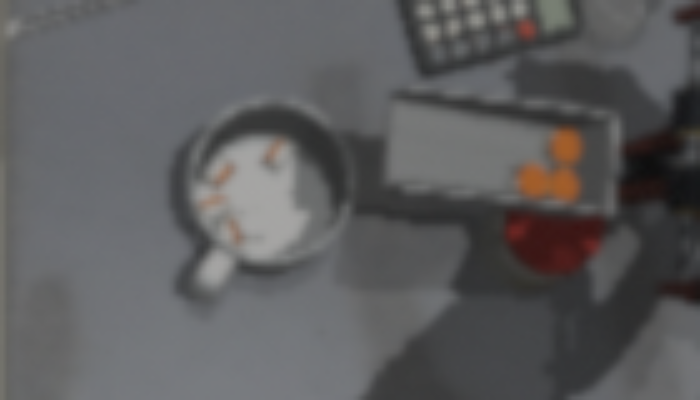

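Three capsules are now against the bin's back wall. I'll level the bin and carry it back to its old spot.

step_arm(plan=[[-1, 0, 0, 0, 0, -0.3, 0], [-1, 0, 0, 0, 0, -0.6, 0], [-1, 0, 0, 0, 0, -0.8, 0], [-1, 0, 0, 0, 0, -0.8, 0], [-1, 0, 0, 0, 0, -0.6, 0], [-1, 0, 0, 0, 0, -0.45, 0], [-1, 0, 0, 0, 0, -0.25, 0], [-1, 0, 0, 0, 0, 0, 0]])

```text
t: 15.72
ee_pos: [642.2, -236.6, 226.3]
orientation: [2.298, 2.142, 0.0]
ft_force: [-0.1, -1.7, -1.5]
width: 15.9
grasp_force: 30.0
```

step_arm(plan=[[-1, 0.08, -0.1, 0, 0, 0, 0], [-1, 0.155, -0.2, 0, 0, 0, 0], [-1, 0.23, -0.3, 0, 0, 0, 0], [-1, 0.31, -0.395, 0, 0, 0, 0], [-1, 0.36, -0.46, 0, 0, 0, 0], [-1, 0.385, -0.49, 0, 0, 0, 0], [-1, 0.385, -0.49, 0, 0, 0, 0], [-1, 0.36, -0.46, 0, 0, 0, 0], [-1, 0.31, -0.395, 0, 0, 0, 0], [-1, 0.23, -0.3, 0, 0, 0, 0], [-1, 0.155, -0.2, 0, 0, 0, 0], [-1, 0.08, -0.1, 0, 0, 0, 0], [-1, 0, 0, 0, 0, 0, 0]])

```text
t: 17.35
ee_pos: [459.0, -71.8, 226.3]
orientation: [2.298, 2.141, 0.0]
ft_force: [-0.4, 0.9, -1.4]
width: 15.8
grasp_force: 30.0
```

```bash
python3 pitch.py
```

```text
t 17.35 ee [459.  -71.8 226.3] toolpitch 0.01 F [-0.4  0.9 -1.4] M [-0.21  0.05  0.  ] g 29.987373054027557 w 15.775296678055096
rim -1 [(42, -31.8), (57, -31.5), (72, -29.4), (87, -26.3), (102, -23.1), (117, -20.2)]
rim 1 [(42, -31.7), (57, -31.6), (72, -29.5), (87, -26.4), (102, -23.2), (117, -20.4)]
orange px 4185
37 cap 1885 -3.8 floor 4552 -97.7
52 cap 1020 -3.6 floor 1122 9.1
67 cap 839 -3.7 floor 1396 9.3
82 cap 0 None floor 2258 9.4
97 cap 0 None floor 2423 9.4
112 cap 0 None floor 2628 9.5
127 cap 0 None floor 787 9.6
142 cap 0 None floor 0 None
157 cap 0 None floor 0 None
```

step_arm(plan=[[-1, 0, 0, 0.15, 0, 0, 0], [-1, 0, 0, 0.35, 0, 0, 0], [-1, 0, 0, 0.55, 0, 0, 0], [-1, 0, 0, 0.7, 0, 0, 0], [-1, 0, 0, 0.7, 0, 0, 0], [-1, 0, 0, 0.65, 0, 0, 0], [-1, 0, 0, 0.5, 0, 0, 0], [-1, 0, 0, 0.3, 0, 0, 0], [-1, 0, 0, 0.15, 0, 0, 0], [-1, 0, 0, 0.1, 0, 0, 0], [-1, 0, 0, 0.1, 0, 0, 0], [-1, 0, 0, 0.04, 0, 0, 0], [-1, 0, 0, 0.02, 0, 0, 0], [-1, 0, 0, 0, 0, 0, 0]])

```text
t: 19.15
ee_pos: [459.2, -71.9, 11.1]
orientation: [2.298, 2.141, 0.001]
ft_force: [0.0, 0.1, 3.0]
width: 15.8
grasp_force: 30.0
```

step_arm(plan=[[1, 0, 0, 0, 0, 0, 0], [1, 0, 0, 0, 0, 0, 0], [1, 0, 0, 0, 0, 0, 0], [1, 0, 0, 0, 0, 0, 0], [1, 0, 0, 0, 0, 0, 0], [1, 0, 0, -0.3, 0, 0, 0], [1, 0, 0, -0.8, 0, 0, 0], [1, 0, 0, -0.9, 0, 0, 0], [1, 0, 0, -0.9, 0, 0, 0], [1, 0, 0, -0.7, 0, 0, 0]])

```text
t: 20.4
ee_pos: [459.0, -71.8, 193.6]
orientation: [2.297, 2.14, 0.002]
ft_force: [0.3, -0.5, -0.3]
width: 88.0
grasp_force: 0.0
```

step_arm(plan=[[1, 0, 0, 0, 0, 0, -1], [1, 0, 0, 0, 0, 0, -1], [1, 0, 0, 0, 0, 0, -1], [1, 0, 0, 0, 0, 0, -1], [1, 0, 0, 0, 0, 0, -1], [1, 0, 0, 0, 0, 0, -1], [1, 0, 0, 0, 0, 0, -1], [1, 0, 0, 0, 0, 0, -1], [1, 0, 0, 0, 0, 0, -1], [1, 0, 0, 0, 0, 0, -1], [1, 0, 0, 0, 0, 0, -1], [1, 0, 0, 0, 0, 0, -1], [1, 0, 0, 0, 0, 0, -1], [1, 0, 0, 0, 0, 0, -0.65], [1, 0, 0, 0, 0, 0, 0]])

```text
t: 22.28
ee_pos: [458.7, -71.8, 191.4]
orientation: [0.007, 3.141, -0.0]
ft_force: [0.7, -0.1, 0.3]
width: 87.9
grasp_force: 0.0
```

```bash
cat > lidm.py <<'E'
from h import *
from scipy.optimize import least_squares
o=get_obs();M=R.from_rotvec(o["orientation"]).as_matrix();print(o["t"],o["ee_pos"].round(1),M.T.round(3).tolist(),o["qpos"].round(2))
im=vision.get_image("top");np.save("top.npy",im,allow_pickle=True);C=cloud(im);Z=C[...,2]
def fit(b,zl,zh,x0):
    u0,u1,v0,v1=b;P=C[v0:v1,u0:u1].reshape(-1,3);P=P[(P[:,2]>zl)&(P[:,2]<zh)]
    r=least_squares(lambda p:np.hypot(P[:,0]-p[0],P[:,1]-p[1])-p[2],x0,loss="soft_l1",f_scale=2);return r.x.round(1)
print("mug",fit((300,360,135,195),108,127,[656,-38,50]))
P=C[225:248,255:277].reshape(-1,3);P=P[(P[:,2]>21)&(P[:,2]<40)];print("knob",P.mean(0).round(1),len(P))
for n,b in(("caps",(295,345,205,240)),):
    h=cv2.cvtColor(im["pixels"],cv2.COLOR_RGB2HSV);m=(h[...,0]<27)&(h[...,1]>110);v,u=np.where(m);s=(u>295)&(u<345)&(v>205)&(v<240);print("orange px in bin",s.sum())
E
python3 lidm.py
```

```text
22.275 [458.7 -71.8 191.4] [[-1.0, 0.005, -0.001], [0.005, 1.0, -0.0], [0.001, -0.0, -1.0]] [-0.18  0.23  2.    0.    0.91 -1.75]
mug [655.9 -37.8  52.5]
knob [419.8 202.   29.8] 23
orange px in bin 0
```

step_arm(plan=[[1, 0.11, 0.4, 0, 0, 0, 0], [1, 0.11, 0.8, 0, 0, 0, 0], [1, 0.12, 0.9, 0, 0, 0, 0], [1, 0.12, 0.9, 0, 0, 0, 0], [1, 0.12, 0.9, 0, 0, 0, 0], [1, 0.11, 0.8, 0, 0, 0, 0], [1, 0.11, 0.5, 0, 0, 0, 0], [1, 0, 0.3, 0, 0, 0, 0], [1, 0, 0, 0, 0, 0, 0]])

```text
t: 23.45
ee_pos: [420.1, 203.8, 190.8]
orientation: [0.005, 3.141, 0.0]
ft_force: [0.7, -0.4, -0.9]
width: 87.7
grasp_force: 0.0
```

```bash
python3 w.py w3; python3 - <<'E'
from h import *
im=np.load("w.npy",allow_pickle=True).item();C=cloud(im);P=C.reshape(-1,3);px=im["pixels"].reshape(-1,3).astype(int)
near=(np.hypot(P[:,0]-418,P[:,1]-203)<75)
L=P[near&(P[:,2]>5)&(P[:,2]<18)];K=P[near&(P[:,2]>27)&(P[:,2]<36)&(np.hypot(P[:,0]-418,P[:,1]-203)<25)]
print("lid",len(L),cv2.minEnclosingCircle(L[:,:2].astype(np.float32)),L.mean(0).round(1));print("knob",len(K),cv2.minEnclosingCircle(K[:,:2].astype(np.float32)),np.median(K,0).round(1))
o=get_obs();t=vision.get_image("top");h=cv2.cvtColor(t["pixels"],cv2.COLOR_RGB2HSV);v,u=np.where((h[...,0]<27)&(h[...,1]>110));s=(u>295)&(u<345)&(v>205)&(v<240);print("orange in bin",s.sum());C=cloud(t)
v,u=np.where((h[...,0]<27)&(h[...,1]>90));s=(u>300)&(u<360)&(v>135)&(v<195);print("orange in mug",s.sum())
cv2.imwrite("pics/t2.png",cv2.resize(t["pixels"][135:245,290:400,::-1],None,fx=5,fy=5,interpolation=cv2.INTER_CUBIC))
E
```

```text
23.45 [420.1 203.8 190.8] axes x,y,z: [[-1.0, 0.003, -0.0], [0.003, 1.0, 0.0], [0.0, 0.0, -1.0]] q [ 0.43  0.24  2.   -0.    0.91 -1.14] [ 0.7 -0.4 -0.9] 0.0 87.7
lid 4332 ((419.5215759277344, 202.6149444580078), 53.816749572753906) [418.1 202.8   8.1]
knob 172 ((420.1570739746094, 203.5376739501953), 8.956314086914062) [419.5 203.6  29. ]
orange in bin 59
orange in mug 0
```

View pics/t2.png

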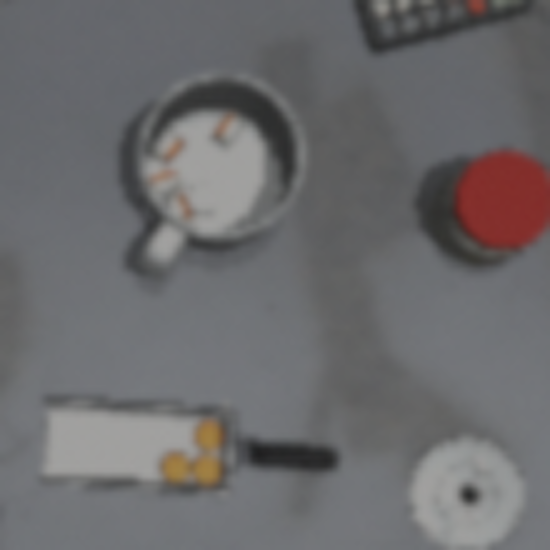

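Bin is flat with three capsules at (208,432), (176,467) and (207,470), and the mug is unmoved with the other capsules inside. Nothing is spilled on the bench. The TCP is aligned over the lid's knob, so I'll grasp it now.

step_arm(plan=[[1, 0, 0, 0.4, 0, 0, 0], [1, 0, 0, 0.8, 0, 0, 0], [1, 0, 0, 0.8, 0, 0, 0], [1, 0, 0, 0.7, 0, 0, 0], [1, 0, 0, 0.4, 0, 0, 0], [1, 0, 0, 0.25, 0, 0, 0], [1, 0, 0, 0.15, 0, 0, 0], [-1, 0, 0, 0, 0, 0, 0], [-1, 0, 0, 0, 0, 0, 0], [-1, 0, 0, 0, 0, 0, 0], [-1, 0, 0, 0, 0, 0, 0], [-1, 0, 0, 0, 0, 0, 0], [-1, 0, 0, 0, 0, 0, 0], [-1, 0, 0, 0, 0, 0, 0], [-1, 0, 0, 0, 0, 0, 0]])

```text
t: 25.42
ee_pos: [419.9, 203.3, 15.6]
orientation: [-0.006, -3.142, -0.0]
ft_force: [0.1, 0.8, 0.7]
width: 19.3
grasp_force: 30.0
```

step_arm(plan=[[-1, 0, 0, -0.1, 0, 0, 0], [-1, 0, 0, -0.4, 0, 0, 0], [-1, 0, 0, -0.7, 0, 0, 0], [-1, 0, 0, -0.8, 0, 0, 0], [-1, 0, 0, -0.8, 0, 0, 0], [-1, 0, 0, -0.6, 0, 0, 0], [-1, 0, 0, -0.3, 0, 0, 0], [-1, 0, -0.3, 0, 0, 0, 0], [-1, 0, -0.6, 0, 0, 0, 0], [-1, 0, -0.8, 0, 0, 0, 0], [-1, 0, -0.8, 0, 0, 0, 0], [-1, 0, -0.8, 0, 0, 0, 0], [-1, 0, -0.8, 0, 0, 0, 0], [-1, 0, -0.5, 0, 0, 0, 0], [-1, 0, -0.22, 0, 0, 0, 0], [-1, 0, 0, 0, 0, 0, 0]])

```text
t: 27.42
ee_pos: [418.3, -38.1, 199.8]
orientation: [-0.008, -3.14, -0.001]
ft_force: [0.7, 0.4, -1.1]
width: 19.2
grasp_force: 30.0
```

step_arm(plan=[[-1, -0.3, 0, 0, 0, 0, 0], [-1, -0.5, 0, 0, 0, 0, 0], [-1, -0.6, 0, 0, 0, 0, 0], [-1, -0.7, 0, 0, 0, 0, 0], [-1, -0.7, 0, 0, 0, 0, 0], [-1, -0.7, 0, 0, 0, 0, 0], [-1, -0.6, 0, 0, 0, 0, 0], [-1, -0.4, 0, 0, 0, 0, 0], [-1, -0.2, 0, 0, 0, 0, 0], [-1, 0, 0, 0, 0, 0, 0]])

```text
t: 28.68
ee_pos: [654.4, -37.8, 200.1]
orientation: [-0.004, -3.141, -0.0]
ft_force: [0.4, 0.1, -0.9]
width: 18.8
grasp_force: 30.0
```

```bash
python3 w.py w4; python3 - <<'E'
from h import *
from scipy.optimize import least_squares
im=np.load("w.npy",allow_pickle=True).item();C=cloud(im);o=get_obs();P=C.reshape(-1,3)
M=R.from_rotvec(o["orientation"]).as_matrix();Q=(P-o["ee_pos"])@M
s=(np.hypot(Q[:,0],Q[:,1])<62)&(Q[:,2]>-6)&(Q[:,2]<25)&(Q[:,0]>12);L=Q[s]
print("lid in tool",len(L),"x max",np.percentile(L[:,0],99.5).round(1),"y",np.percentile(L[:,1],[.5,99.5]).round(1))
for a in(-40,-20,0,20,40):
    k=abs(L[:,1]-a)<6
    if k.any(): print(a,"xmax",L[k,0].max().round(1),"z",np.median(L[k,2]).round(1))
for x0 in(20,30,40,50):
    k=abs(L[:,0]-x0)<4
    if k.any(): print("x",x0,"z",np.percentile(L[k,2],[10,50,90]).round(1))
E
```

```text
28.675 [654.4 -37.8 200.1] axes x,y,z: [[-1.0, 0.003, 0.0], [0.003, 1.0, 0.0], [-0.0, 0.0, -1.0]] q [-0.08  0.49  1.58  0.    1.08 -1.64] [ 0.4  0.1 -0.9] 30.0 18.8
lid in tool 10190 x max 53.3 y [-50.9  48.6]
-40 xmax 43.1 z 11.3
-20 xmax 52.2 z 9.4
0 xmax 53.9 z 8.6
20 xmax 51.6 z 9.6
40 xmax 41.3 z 11.6
x 20 z [ 5.7  8.1 11.8]
x 30 z [ 7.5  9.5 12.1]
x 40 z [ 9.6 11.  12.5]
x 50 z [11.2 12.1 13.1]
```

View pics/w4.png

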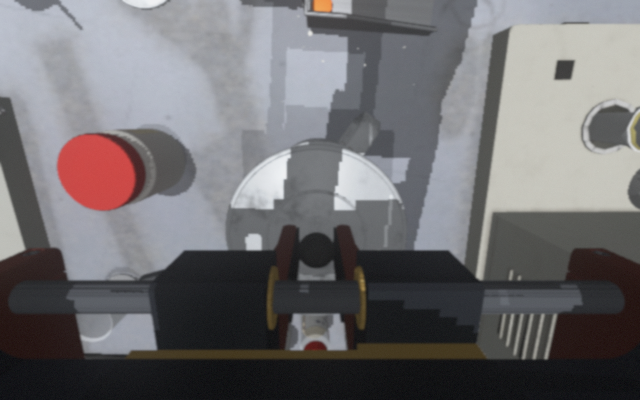

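The wrist view shows the lid level in the fingers and centred over the mug, knob at (317,250). I'll lower it.

step_arm(plan=[[-1, -0.026, 0.014, 0.3, 0, 0, 0], [-1, 0, 0, 0.4, 0, 0, 0], [-1, 0, 0, 0.35, 0, 0, 0], [-1, 0, 0, 0.15, 0, 0, 0], [-1, 0, 0, 0.05, 0, 0, 0], [-1, 0, 0, 0.04, 0, 0, 0], [-1, 0, 0, 0.02, 0, 0, 0], [-1, 0, 0, 0.02, 0, 0, 0], [-1, 0, 0, 0, 0, 0, 0]])

```text
t: 29.85
ee_pos: [655.4, -37.8, 134.4]
orientation: [0.006, 3.141, -0.0]
ft_force: [-1.1, -0.1, -1.1]
width: 19.0
grasp_force: 30.0
```

step_arm(plan=[[-1, 0, 0.01, 0.02, 0, 0, 0], [-1, 0, 0, 0.01, 0, 0, 0], [-1, 0, 0, 0, 0, 0, 0]])

```text
t: 30.22
ee_pos: [655.5, -37.4, 133.3]
orientation: [0.006, 3.141, -0.0]
ft_force: [-1.7, 0.1, 4.5]
width: 19.5
grasp_force: 30.0
```

Contact at 4.5 N and the expected height. Release and back off.

step_arm(plan=[[1, 0, 0, 0, 0, 0, 0], [1, 0, 0, 0, 0, 0, 0], [1, 0, 0, 0, 0, 0, 0], [1, 0, 0, 0, 0, 0, 0], [1, 0, 0, 0, 0, 0, 0], [1, 0, 0, 0, 0, 0, 0], [1, 0, 0, -0.2, 0, 0, 0], [1, 0, 0, -0.6, 0, 0, 0], [1, 0, 0, -0.8, 0, 0, 0], [1, 0, 0, -0.8, 0, 0, 0], [1, 0.5, 0, 0, 0, 0, 0], [1, 0.8, 0, 0, 0, 0, 0], [1, 0.8, 0, 0, 0, 0, 0], [1, 0.8, 0, 0, 0, 0, 0], [1, 0.8, 0, 0, 0, 0, 0], [1, 0.4, 0, 0, 0, 0, 0], [1, 0, 0, 0, 0, 0, 0], [1, 0, 0, 0, 0, 0, 0]])

```text
t: 32.48
ee_pos: [451.5, -36.7, 253.4]
orientation: [0.006, 3.14, -0.0]
ft_force: [-0.4, 0.9, -0.3]
width: 87.6
grasp_force: 0.0
```

```bash
python3 - <<'E'
from h import *
for n in("top","scene"):
    im=vision.get_image(n);C=cloud(im);P=C.reshape(-1,3);d=np.hypot(P[:,0]-655.7,P[:,1]+37.6)
    L=P[(d<65)&(P[:,2]>121)&(P[:,2]<136)];K=P[(d<25)&(P[:,2]>142)&(P[:,2]<155)]
    A=np.c_[L[:,:2]-[655.7,-37.6],np.ones(len(L))];f=np.linalg.lstsq(A,L[:,2],rcond=None)[0]
    print(n,"lid c,r",cv2.minEnclosingCircle(L[:,:2].astype(np.float32)),"knob",K.mean(0).round(1) if len(K) else 0,"tilt deg",np.degrees(f[:2]).round(2),"z",f[2].round(1),len(L))
    S=P[(d<56)&(P[:,2]>106)&(P[:,2]<117)];print(" rim pts below lid",len(S),S.mean(0).round(1) if len(S) else 0)
print(get_obs()["t"],get_obs()["ee_pos"].round(0))
cv2.imwrite("pics/s2.png",cv2.resize(im["pixels"][180:330,240:440,::-1],None,fx=4,fy=4,interpolation=cv2.INTER_CUBIC))
E
```

```text
top lid c,r ((654.3724975585938, -39.493072509765625), 54.849098205566406) knob [654.4 -39.4 146.7] tilt deg [0.06 0.15] z 125.4 706
 rim pts below lid 19 [658.4 -14.  115.2]
scene lid c,r ((653.1307373046875, -41.61735534667969), 54.762996673583984) knob [652.2 -40.3 145.1] tilt deg [0.6  0.58] z 125.2 452
 rim pts below lid 58 [618.6 -59.8 111.1]
32.575 [451. -37. 253.]
```

View pics/s2.png

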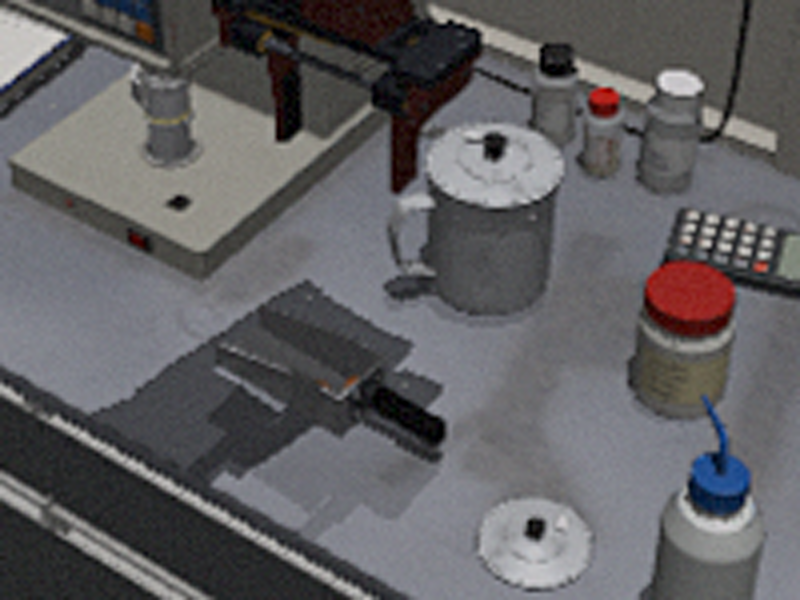

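The lid lies level (under 1° tilt) and about 2 mm off centre on the rim. The bin stands flat and the bystanders are where they were, so I'm handing in.

```bash
python3 -c "
from workcell import ctrl;print(ctrl.close_job())"
```

```text
the job is handed in; nothing more can be done
None
```

The job is handed in: five capsules left the bin (four seen in the mug, the fifth out of sight, none seen on the bench), three stayed in it, the bin stands flat, and the lid lies level, about 2 mm off centre on the unmoved mug.

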